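# Take the dust filter out of the bathroom fan and stand it in the draining rack

## Task

The bathroom's extractor fan lies on its back on the worktop with its cover off. Turn the red wing tab a quarter turn aside, ease the dust filter out of its frame without forcing it, and stand it upright on a short edge in any slot of the wire draining rack. Leave the tab turned aside and do not disturb the bottles and the tumbler.

Things in the scene. Friction and masses are not known exactly. Their poses are not given: they have to be found in the camera images.
- fan_center (a point): White extractor fan, fixed, on its back: box 184 (x) by 206 (y) by 75 mm high, grey duct outlet on its +x side. Point: middle of the frame opening, level with the rim (z = 75 mm); x away from the tab, z up. Opening x -60 to 60, y -83 to 83 mm, 12 mm deep; the filter's top lies 2 mm below the rim. Flat outer sides at y = +-103 mm and x = -98 mm
- fan_strip (a point): Fixed steel strip, 4 mm thick, on the fan's +x rim (z 75 to 79 mm, 130 mm along y), same axes as the fan. Point: middle of its free lower edge, which overhangs the opening by 7 mm and covers the filter's +x edge. About 9 mm are free at the filter's tab side: draw it towards the tab (fan's -x) until it stops, or tip its tab side up; only then does it lift out
- tab (a joint): Angle of the red wing tab about its upright pivot, rad: 0 = pointing along the fan's +x, over the filter (holding it); positive is anticlockwise seen from above. Starts within 0.35 of 0, turns either way to stops at +-1.6, stays where it is left (friction about 0.06 N m); clear of the filter beyond 1.4 either way
- tab_wing (a point): Red wing tab. Point: on its pivot axis (x = -76 mm, y = 0 of the fan) at mid-height of the wing, 16 mm above the rim; x along the wing, z up. Tongue 16 mm wide, 5 mm thick, just over the rim, from 18 mm behind to 42 mm ahead of the pivot; on it stands the wing, an upright blade 8 mm thick, 22 mm high (top 27 mm above the rim), from 18 mm behind to 34 mm ahead
- filter_center (a point): Dust filter, loose, about 0.2 kg: stiff flat cassette 110 (x) by 160 (y) by 10 mm (z), grey mesh, dark rubber-bound edge that does not slip. Point: centre of the plate. It starts flat in the fan, axes along the fan's. Leaning at about 45 degrees on the top edge of a fan side at y = +-103 mm, a short edge on the worktop and rib side out, it stays there, its upper end free above the rim
- filter_rib (a point): Blue pull rib on the middle of the filter's +z face: an upright blade 60 mm long along the filter's x, 10 mm thick along y, 24 mm high (from 5 to 29 mm above the plate's centre). Point: middle of the rib, 17 mm above the plate's centre; axes of the filter
- rack_center (a point): Wire draining rack, fixed, grey tray 140 (x) by 124 (y) mm, 14 mm rim. Point: middle of the tray's floor, 7 mm above the worktop; the filter stands on this floor. Five hoops of 4 mm wire, 90 mm wide along x, at y = -52, -26, 0, 26, 52 mm: inner three 64 mm high above the worktop, end ones 114. Slots 22 mm wide run along x at y = -39, -13, 13, 39 mm. The rib passes over inner hoops only
- soap_pump: Black soap pump bottle, loose, 62 mm across, 164 mm high; origin at the centre of its foot. A bystander
- shampoo: Green shampoo bottle, loose, 60 mm across, 185 mm high; origin at the centre of its foot. A bystander
- tumbler: White tumbler with two toothbrushes, loose, 74 mm across, 95 mm high (brushes to 170 mm); origin at the centre of its foot. A bystander
Not all that is in view belongs to the job. There is more than one size of the part that bears filter_center; the job needs the middle-sized.

How it is judged:
On the way, in this order (a step that is already met when the one before it is completed fails the run):
1. the wing tab is turned a quarter turn aside with the filter still in its frame ((value of joint tab above 1.35 rad or value of joint tab below -1.35 rad) and z of filter_center in the frame of fan_center below 0 m), for 0.2 s.
2. the filter is out of the fan's frame, clear of it ((z of filter_center in the frame of fan_center above 0.03 m or horizontal distance between filter_center and fan_center above 0.1 m)), for 0.1 s.
At the end, for the whole second after the job is handed in: The filter stands on a short edge on the tray's floor in one of the rack's four slots, upright within 0.3 rad and its faces parallel to the hoops within 0.3 rad, within 35 mm of the middle of the slot's length and stays so when let go; the tab is still turned aside by more than 1.2 rad (angle between the z axis of filter_center and the y axis of rack_center, either way round below 0.3 rad and (angle between filter_center's own y axis and vertical below 0.3 rad or angle between filter_center's own y axis and vertical above 2.84 rad) and z of filter_center in the frame of rack_center between 0.07 and 0.088 m and x of filter_center in the frame of rack_center between -0.035 and 0.035 m and y of filter_center in the frame of rack_center between -0.052 and 0.052 m and (value of joint tab above 1.2 rad or value of joint tab below -1.2 rad)); the robot touches nothing.
It fails at once if the filter is forced against the fan with more than 80 N (contact force between filter and fan above 80 N).
It fails at once if the soap pump is moved more than 30 mm (distance of soap_pump from where it was at the start of the episode above 0.03 m).
It fails at once if the shampoo bottle is moved more than 30 mm (distance of shampoo from where it was at the start of the episode above 0.03 m).
It fails at once if the tumbler is moved more than 30 mm (distance of tumbler from where it was at the start of the episode above 0.03 m).
It also fails if it takes over 70 s, if anything falls off the work surface, if the arm or the gripper's body presses on something with over 40 N, if the wrist force passes 120 N, or if a joint passes its speed limit or range.

## Robot

A 7-joint arm with a two-finger parallel gripper is mounted at the origin on the work surface. World frame = base frame: x ahead of the robot, y to its left, z up, the work surface at z = 0. Lengths are in m, angles in rad, forces in N, time in s.
With the tool pointing down it reaches from about 0.4 to 0.85 m from the base axis. Payload 4.5 kg.
Tool frame: the origin (TCP) lies midway between the tips of the shut fingers; the grasp point (between the pads) lies 19 mm behind it; z points along the fingers, y is the line along which they close (so a half turn about z gives the same grasp; the last joint's range is limited). The gripper opens to 85 mm and grips with 20 to 120 N. Pads are 22 mm wide; open, the fingers measure 114 mm over their backs; the gripper's body (76 mm by 85 mm) begins 54 mm behind the grasp point. The pads swing forward as they close: fully open they stand 13 mm farther back than shut.
Start: joints at [1.348, 0.689, -0.195, 1.565, 0.157, 0.902, -0.215], TCP at [0.159, -0.605, 0.231] pointing down, gripper open.
Joint ranges: [-3.01, 3.01], [-0.46, 2.08], [-1.47, 1.51], [0.13, 2.56], [-1, 4.14], [0.04, 2.09], [-2.66, 2.66]. Speed limits (rad/s): [2.57, 2.57, 3.14, 3.14, 3.14, 3.14, 3.14].

## Interface

Orientations are given as a rotation vector (axis times angle).
In Python, from rig import r gives the robot as it stands.
- The arm moves only by the tool arm_command, never from a script. Its argument "rows" is a list of rows, each an object with "delta_pos": the shift along the tool's x, y, z in mm, a list of three; "delta_rot": the turn, a rotation vector about the tool's x, y, z in degrees, a list of three; "hand": the gripper command: -1 is shut, 1 is fully open, values between are in proportion. In form: [{"delta_pos": [tx, ty, tz], "delta_rot": [rx, ry, rz], "hand": hand}, ...]. A call has 1 to 12 rows; each row shifts and turns the commanded pose from where the row before left it, along the tool's axes as they then stand; what a row does not reach is not made up. A row lasts 1/8 s, in which the tool goes at most 62.5 mm and 10.7 degrees, less where a joint would pass 70% of its speed; a pose out of reach is approached as far as the arm can. A call with a gripper value outside its range is refused whole. The fingers move at their own pace and stop on an object; "newtons" is the grip in N (left out, the last holds). Time passes only in rows, so rows that do not move let the fingers close. It gives the time, the measured TCP pose, the force, the opening and the grip force at its end, in the units of the state.
- r.sense(): the state, without advancing time (a new reading comes with each control period).
- r.read_camera(name): name is "scene" or "top"; returns the picture (480x640x3 uint8, red, green, blue); there is no depth.
- r.camera_model(name): a dict with "K" (3x3 intrinsics, pixels), "T" (4x4, takes a point from camera to world coordinates). Camera axes: x right, y down, z forward; pixel columns grow to the right and rows downward; lengths in m; the calibration is good to about 2 mm. A picture is of the moment at which its call begins. camera_model takes no time and is no camera call.
- r.finish_job(): hands the job in; it is judged then, once.
Trained networks look in the newest picture that a camera, given by its name, has taken for a name from the list of things; names that differ only in an ending like _2 or _b are one class to them, and where a whole thing is asked for, a point or a joint stands for the part that bears it (a point fixed in the world has none). Each returns a list of dicts, best first, with "conf" (0 to 1); they miss things now and then, are a little off and sometimes report something else, mostly with a low value. They report only what shows in the picture. A call takes as long as a camera call. They do not tell look-alikes from the thing itself.
- r.look_for(camera, thing): "centre" ([x, y, z] in m, in world coordinates, good to about 4 mm: the middle of the surface that is visible of it).
- r.regions_of(camera, thing): "region" (480x640 bool, what is visible of it).
- r.landmark_of(camera, thing): "centre" ([x, y, z] in m, in world coordinates, good to about 4 mm: a listed point, or the origin of a listed thing).
The state is a dict: "time_s": time; "joints": joint angles; "dq": joint speeds; "tau": joint torques, N m; "eef_pos": TCP position; "tcp_rot": TCP orientation; "ft_force": force on the tool from outside, world axes, zero at the start; "moment": the same for the moment, N m; "opening": finger opening in m; "grip_force": force on a finger pad.
Only numpy, scipy, OpenCV 4.12 (cv2) and the standard library are available. Lean on these libraries where they do the work, as an engineer would, in place of code of your own. Each camera call takes 0.05 s, during which the arm holds its last target. There are 200 camera calls.

## Working session

There is one attempt and no reset: what is moved stays moved. The work goes in short steps, Python scripts to look and compute and a tool call to move; the robot and the scene stay as the last step left them, time stands still between calls to the robot, and variables do not carry over. Pictures are saved under pics/ and viewed, at most 10 in all, crops included, and the job is handed in when it is done.

Besides the shell and the picture viewer there is one more tool, called after "Emit:" by a JSON object that holds its "api" and its "payload", one argument or row to a line. arm_command: Moves the arm, as the interface text tells. Its arguments: {"type":"object","properties":{"rows":{"type":"array","items":{"type":"object","properties":{"delta_pos":{"type":"array","items":{"type":"number"}},"delta_rot":{"type":"array","items":{"type":"number"}},"hand":{"type":"number"}}}},"newtons":{"type":"number"}},"required":["rows"]}

```bash
mkdir -p pics; ls; python3 - <<'E'
from rig import r
import cv2,numpy as np
for c in("scene","top"):
    im=r.read_camera(c); cv2.imwrite(f"pics/{c}0.png",im[:,:,::-1])
    m=r.camera_model(c); print(c,np.round(m["K"],1).tolist(),np.round(m["T"],3).tolist())
    for n in("fan_center","fan_strip","tab_wing","filter_center","filter_rib","rack_center","soap_pump","shampoo","tumbler"):
        print(n,[(np.round(d["centre"],3).tolist(),round(d["conf"],2)) for d in r.landmark_of(c,n)])
s=r.sense();print(s["eef_pos"],s["tcp_rot"],s["opening"],s["time_s"])
E
```

```text
pics
scene [[620.8, 0.0, 320.3], [0.0, 620.8, 235.0], [0.0, 0.0, 1.0]] [[0.794, 0.495, -0.353, 0.975], [0.608, -0.655, 0.448, -0.714], [-0.009, -0.57, -0.821, 1.347], [0.0, 0.0, 0.0, 1.0]]
fan_center [([0.549, 0.207, 0.072], 0.74)]
fan_strip [([0.605, 0.198, 0.072], 0.7)]
tab_wing [([0.473, 0.22, 0.09], 0.58)]
filter_center [([0.199, 0.389, 0.004], 0.7), ([0.552, 0.208, 0.07], 0.63)]
filter_rib [([0.344, 0.172, 0.018], 0.96), ([0.196, 0.387, 0.029], 0.81), ([0.552, 0.207, 0.083], 0.64)]
rack_center [([0.556, -0.223, 0.007], 0.88), ([0.634, 0.424, 0.0], 0.53)]
soap_pump [([0.451, 0.45, 0.001], 0.78)]
shampoo [([0.544, -0.461, 0.004], 0.72), ([0.605, 0.199, 0.071], 0.52)]
tumbler [([0.635, 0.426, 0.002], 0.93)]
top [[565.3, 0.0, 313.4], [0.0, 565.3, 235.9], [0.0, 0.0, 1.0]] [[0.001, -0.991, 0.133, 0.218], [-1.0, -0.002, -0.007, -0.003], [0.008, -0.133, -0.991, 1.617], [0.0, 0.0, 0.0, 1.0]]
fan_center []
fan_strip [([0.604, 0.199, 0.075], 0.7), ([0.627, 0.425, -0.0], 0.17)]
tab_wing [([0.474, 0.216, 0.091], 0.6)]
filter_center [([0.555, 0.206, 0.069], 0.87), ([0.34, 0.172, 0.002], 0.85), ([0.197, 0.385, 0.011], 0.65)]
filter_rib [([0.196, 0.384, 0.026], 0.97), ([0.549, 0.204, 0.086], 0.82), ([0.557, -0.218, 0.007], 0.61), ([0.34, 0.171, 0.014], 0.59)]
rack_center [([0.555, -0.219, 0.003], 0.75)]
soap_pump [([0.452, 0.451, -0.003], 0.64), ([0.556, -0.217, 0.005], 0.22)]
shampoo [([0.544, -0.465, 0.0], 0.58)]
tumbler [([0.629, 0.425, -0.0], 0.81)]
[ 0.15875724 -0.6045419   0.23132397] [3.11560641e+00 4.02250342e-01 2.56605598e-05] 0.08524116304408967 1.0
```

View pics/scene0.png

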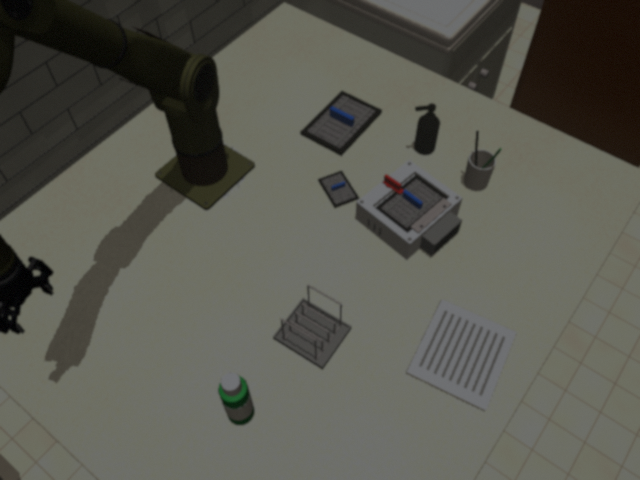

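View pics/top0.png

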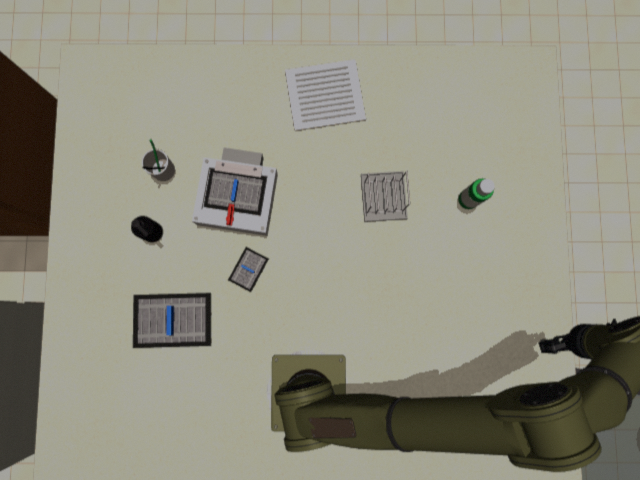

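Look-alikes for the filter: the large one at top (172,320), the small one at (248,268), and the mid-sized one in the fan at (236,191). I choose the one in the fan. I'll check it in a close crop and measure the yaws.

```bash
cat > h.py <<'E'
from rig import r
import cv2,numpy as np
from scipy.spatial.transform import Rotation as R
def proj(c,P):
    m=r.camera_model(c);T=np.linalg.inv(m["T"]);p=np.atleast_2d(P)@T[:3,:3].T+T[:3,3];q=p@np.array(m["K"]).T
    return q[:,:2]/q[:,2:]
def unproj(c,uv,z):
    m=r.camera_model(c);T=np.array(m["T"]);uv=np.atleast_2d(uv).astype(float)
    d=np.c_[uv,np.ones(len(uv))]@np.linalg.inv(m["K"]).T@T[:3,:3].T
    return T[:3,3]+d*((z-T[2,3])/d[:,2])[:,None]
def rect(c,n,z,near=None):
    out=[]
    for d in r.regions_of(c,n)[:3]:
        ys,xs=np.nonzero(d["region"]); P=unproj(c,np.c_[xs,ys],z)[:,:2]*1000
        b=cv2.minAreaRect(P.astype(np.float32)); bx=cv2.boxPoints(b);e=bx[1]-bx[0];f=bx[2]-bx[1]
        l=e if np.hypot(*e)>np.hypot(*f) else f
        w,V=np.linalg.eigh(np.cov(P.T));v=V[:,1]
        out.append((np.round(b[0]).tolist(),np.round(b[1]).tolist(),'long dir deg',round(np.degrees(np.arctan2(l[1],l[0]))%180,1),'pca',round(np.degrees(np.arctan2(v[1],v[0]))%180,1),len(xs),round(d["conf"],2)))
    return out
def st():
    s=r.sense();print("t",round(s["time_s"],2),"pos",np.round(s["eef_pos"],4),"R",np.round(R.from_rotvec(s["tcp_rot"]).as_matrix(),3).tolist(),"open",round(s["opening"],4))
E
python3 - <<'E'
from h import *
for c in("top","scene"):
    im=r.read_camera(c)
    for n,z in(("fan_strip",.079),("tab_wing",.1),("filter_center",.073),("filter_rib",.097),("rack_center",.014)):
        print(c,n,*rect(c,n,z),sep="\n  ")
    if c=="top":
        a=cv2.resize(im[140:240,185:285],(400,400),interpolation=cv2.INTER_CUBIC);b=cv2.resize(im[150:250,340:440],(400,400),interpolation=cv2.INTER_CUBIC)
        cv2.imwrite("pics/crop.png",np.clip(np.hstack([a,b])[:,:,::-1]*1.3,0,255))
E
```

```text
top
  fan_strip
  ([554.0, 200.0], [215.0, 231.0], 'long dir deg', np.float32(172.0), 'pca', np.float64(177.0), 3483, 0.67)
top
  tab_wing
top
  filter_center
  ([335.0, 165.0], [71.0, 102.0], 'long dir deg', np.float32(152.4), 'pca', np.float64(150.9), 953, 0.89)
  ([197.0, 367.0], [143.0, 210.0], 'long dir deg', np.float32(92.1), 'pca', np.float64(90.1), 4093, 0.88)
  ([550.0, 204.0], [161.0, 111.0], 'long dir deg', np.float32(81.3), 'pca', np.float64(81.6), 2132, 0.73)
top
  filter_rib
  ([197.0, 363.0], [141.0, 207.0], 'long dir deg', np.float32(91.6), 'pca', np.float64(91.4), 4166, 0.82)
  ([332.0, 161.0], [75.0, 102.0], 'long dir deg', np.float32(154.5), 'pca', np.float64(157.1), 997, 0.78)
  ([543.0, 201.0], [158.0, 108.0], 'long dir deg', np.float32(81.3), 'pca', np.float64(83.6), 2097, 0.6)
top
  rack_center
  ([552.0, -222.0], [142.0, 133.0], 'long dir deg', np.float32(3.8), 'pca', np.float64(1.2), 2096, 0.76)
scene
  fan_strip
  ([569.0, 183.0], [248.0, 252.0], 'long dir deg', np.float32(171.3), 'pca', np.float64(150.0), 4730, 0.84)
  ([553.0, 204.0], [162.0, 109.0], 'long
[... 304 characters left out ...]
 2763, 0.77)
scene
  filter_rib
  ([385.0, 114.0], [74.0, 110.0], 'long dir deg', np.float32(152.3), 'pca', np.float64(152.8), 906, 0.96)
  ([249.0, 313.0], [146.0, 211.0], 'long dir deg', np.float32(92.0), 'pca', np.float64(93.6), 2747, 0.95)
  ([558.0, 189.0], [160.0, 109.0], 'long dir deg', np.float32(83.2), 'pca', np.float64(81.8), 1931, 0.57)
scene
  rack_center
  ([550.0, -200.0], [156.0, 167.0], 'long dir deg', np.float32(93.3), 'pca', np.float64(175.3), 3163, 0.93)
  ([420.0, 510.0], [69.0, 209.0], 'long dir deg', np.float32(119.1), 'pca', np.float64(117.0), 944, 0.4)[ WARN:0@1.015] global loadsave.cpp:1063 imwrite_ Unsupported depth image for selected encoder is fallbacked to CV_8U.
```

View pics/crop.png

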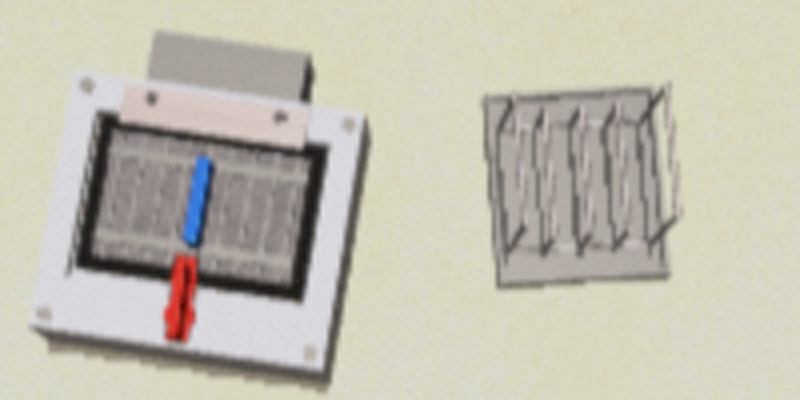

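The crop shows the red tab at (182,300) pointing over the filter, roughly along fan +x. The filter with its blue rib at (198,200) is the mid-sized one, so the choice is confirmed. The fan's yaw is about -8.5° and the rack's (right, 580,185) about +3.5°. First I raise the arm and travel.

Emit:
{"api": "arm_command", "payload": {
  "rows": [
    {"delta_pos": [0,0,-40],"delta_rot": [0,0,0],"hand": 0},
    {"delta_pos": [0,0,-40],"delta_rot": [0,0,0],"hand": 0},
    {"delta_pos": [0,0,-40],"delta_rot": [0,0,0],"hand": 0},
    {"delta_pos": [46,-33,0],"delta_rot": [0,0,0],"hand": 0},
    {"delta_pos": [46,-33,0],"delta_rot": [0,0,0],"hand": 0},
    {"delta_pos": [46,-33,0],"delta_rot": [0,0,0],"hand": 0},
    {"delta_pos": [46,-33,0],"delta_rot": [0,0,0],"hand": 0},
    {"delta_pos": [46,-33,0],"delta_rot": [0,0,0],"hand": 0},
    {"delta_pos": [46,-33,0],"delta_rot": [0,0,0],"hand": 0},
    {"delta_pos": [46,-33,0],"delta_rot": [0,0,0],"hand": 0},
    {"delta_pos": [46,-33,0],"delta_rot": [0,0,0],"hand": 0},
    {"delta_pos": [46,-33,0],"delta_rot": [0,0,0],"hand": 0}
  ],
  "newtons": 40
}}

```text
time_s: 3.1
eef_pos: [0.4848, -0.2107, 0.3515]
tcp_rot: [3.115, 0.402, 0.001]
ft_force: [1.3, -1.3, 0.1]
opening: 0.0426
grip_force: 0.0
```

```bash
cat >> h.py <<'E'
FY=np.radians(-8.5); FC=np.array([.547,.2055,.075]); RF=R.from_euler('z',FY).as_matrix()
RKY=np.radians(3.5); RC=np.array([.5555,-.221,.007]); RR=R.from_euler('z',RKY).as_matrix()
D=np.diag([1,-1,-1.])  # tool down: x=fan x, y=-fan y, z down
def fan(*p): return FC+RF@np.array(p)/1000
def rack(*p): return RC+RR@np.array(p)/1000
def to(p,Rt):
    s=r.sense();M=R.from_rotvec(s["tcp_rot"]).as_matrix()
    print("shift mm",np.round(M.T@(p-s["eef_pos"])*1000,1),"then turn deg",np.round(np.degrees(R.from_matrix(M.T@Rt).as_rotvec()),1),"joints",np.round(s["joints"],2),"F",np.round(s["ft_force"],1))
E
python3 - <<'E'
from h import *
st(); P=fan(-76,0,60); to(P,RF@D); to(P,RF@R.from_euler('z',5,degrees=True).as_matrix()@D)
E
```

```text
t 3.1 pos [ 0.4848 -0.2107  0.3515] R [[0.967, 0.254, 0.0], [0.254, -0.967, -0.001], [0.0, 0.001, -1.0]] open 0.0426
shift mm [  95.9 -416.8  216.3] then turn deg [ 0.  -0.  23.2] joints [ 0.51  0.43 -0.29  1.68  0.14  1.05 -1.13] F [ 1.3 -1.3  0.1]
shift mm [  95.9 -416.8  216.3] then turn deg [ 0.  -0.  18.2] joints [ 0.51  0.43 -0.29  1.68  0.14  1.05 -1.13] F [ 1.3 -1.3  0.1]
```

Emit:
{"api": "arm_command", "payload": {
  "rows": [
    {"delta_pos": [11,-46,0],"delta_rot": [0,0,0],"hand": 0},
    {"delta_pos": [11,-46,0],"delta_rot": [0,0,0],"hand": 0},
    {"delta_pos": [11,-46,0],"delta_rot": [0,0,0],"hand": 0},
    {"delta_pos": [11,-46,0],"delta_rot": [0,0,0],"hand": 0},
    {"delta_pos": [11,-46,0],"delta_rot": [0,0,0],"hand": 0},
    {"delta_pos": [11,-46,0],"delta_rot": [0,0,0],"hand": 0},
    {"delta_pos": [10,-47,0],"delta_rot": [0,0,0],"hand": 0},
    {"delta_pos": [10,-47,0],"delta_rot": [0,0,0],"hand": 0},
    {"delta_pos": [10,-47,0],"delta_rot": [0,0,0],"hand": 0},
    {"delta_pos": [0,0,40],"delta_rot": [0,0,9],"hand": 0},
    {"delta_pos": [0,0,40],"delta_rot": [0,0,9],"hand": 0},
    {"delta_pos": [0,0,40],"delta_rot": [0,0,0],"hand": 0}
  ]
}}

```text
time_s: 4.6
eef_pos: [0.4708, 0.2158, 0.2304]
tcp_rot: [-3.14, 0.091, -0.002]
ft_force: [0.4, 1.2, 0.3]
opening: 0.0432
grip_force: 0.0
```

```bash
python3 - <<'E'
from h import *
st(); P=fan(-76,0,8.5); to(P,RF@D); to(P,RF@R.from_euler('z',5,degrees=True).as_matrix()@D)
r.read_camera("scene")
for n in("tab_wing","filter_rib"): print([(np.round(d["centre"],3).tolist(),round(d["conf"],2)) for d in r.landmark_of("scene",n)])
E
```

```text
t 4.6 pos [0.4708 0.2158 0.2304] R [[0.998, -0.058, 0.001], [-0.058, -0.998, 0.0], [0.001, -0.0, -1.0]] open 0.0432
shift mm [  0.8  -0.9 146.9] then turn deg [-0.  -0.1  5.2] joints [-0.36  0.56 -0.25  1.89  0.2   0.72 -2.36] F [0.4 1.2 0.3]
shift mm [  0.8  -0.9 146.9] then turn deg [-0.  -0.1  0.2] joints [-0.36  0.56 -0.25  1.89  0.2   0.72 -2.36] F [0.4 1.2 0.3]
[([0.476, 0.218, 0.086], 0.53)]
[([0.199, 0.385, 0.029], 0.9), ([0.347, 0.17, 0.016], 0.86), ([0.551, 0.206, 0.081], 0.58)]
```

Emit:
{"api": "arm_command", "payload": {
  "rows": [
    {"delta_pos": [1,-1,35],"delta_rot": [0,0,0],"hand": 0},
    {"delta_pos": [0,0,35],"delta_rot": [0,0,0],"hand": 0},
    {"delta_pos": [0,0,35],"delta_rot": [0,0,0],"hand": 0},
    {"delta_pos": [0,0,25],"delta_rot": [0,0,0],"hand": 0},
    {"delta_pos": [0,0,15],"delta_rot": [0,0,0],"hand": 0},
    {"delta_pos": [0,0,0],"delta_rot": [0,0,0],"hand": -1},
    {"delta_pos": [0,0,0],"delta_rot": [0,0,0],"hand": -1},
    {"delta_pos": [0,0,0],"delta_rot": [0,0,0],"hand": -1},
    {"delta_pos": [0,0,0],"delta_rot": [0,0,0],"hand": -1}
  ],
  "newtons": 30
}}

```text
time_s: 5.88
eef_pos: [0.4727, 0.218, 0.0875]
tcp_rot: [-3.138, 0.089, -0.004]
ft_force: [-0.4, 3.2, 7.5]
opening: 0.0071
grip_force: 33.7
```

Emit:
{"api": "arm_command", "payload": {
  "rows": [
    {"delta_pos": [0,0,-3],"delta_rot": [0,0,-4],"hand": -1},
    {"delta_pos": [0,0,0],"delta_rot": [0,0,-9],"hand": -1},
    {"delta_pos": [0,0,0],"delta_rot": [0,0,-9],"hand": -1},
    {"delta_pos": [0,0,0],"delta_rot": [0,0,-9],"hand": -1},
    {"delta_pos": [0,0,0],"delta_rot": [0,0,-9],"hand": -1},
    {"delta_pos": [0,0,0],"delta_rot": [0,0,-9],"hand": -1},
    {"delta_pos": [0,0,0],"delta_rot": [0,0,-9],"hand": -1},
    {"delta_pos": [0,0,0],"delta_rot": [0,0,-9],"hand": -1},
    {"delta_pos": [0,0,0],"delta_rot": [0,0,-9],"hand": -1},
    {"delta_pos": [0,0,0],"delta_rot": [0,0,-7],"hand": -1},
    {"delta_pos": [0,0,0],"delta_rot": [0,0,0],"hand": -1}
  ]
}}

```text
time_s: 7.25
eef_pos: [0.475, 0.2149, 0.088]
tcp_rot: [2.412, 2.009, 0.003]
ft_force: [8.6, 1.6, -19.0]
opening: 0.007
grip_force: 31.6
```

```bash
python3 - <<'E'
from h import *
st(); s=r.sense(); print(s["moment"],s["joints"][6])
E
```

```text
t 7.25 pos [0.475  0.2149 0.088 ] R [[0.181, 0.984, 0.003], [0.984, -0.181, -0.001], [-0.0, 0.003, -1.0]] open 0.007
[ 0.31079742 -1.98908866  0.01587917] -1.480179390447713
```

Emit:
{"api": "arm_command", "payload": {
  "rows": [
    {"delta_pos": [0,0,0],"delta_rot": [0,0,0],"hand": 0},
    {"delta_pos": [0,0,0],"delta_rot": [0,0,0],"hand": 0},
    {"delta_pos": [0,0,0],"delta_rot": [0,0,0],"hand": 0},
    {"delta_pos": [0,0,-30],"delta_rot": [0,0,0],"hand": 0},
    {"delta_pos": [0,0,-40],"delta_rot": [0,0,0],"hand": 0},
    {"delta_pos": [0,0,-40],"delta_rot": [0,0,-10],"hand": 0},
    {"delta_pos": [0,0,-30],"delta_rot": [0,0,-10],"hand": 0},
    {"delta_pos": [0,0,0],"delta_rot": [0,0,-10],"hand": 0},
    {"delta_pos": [0,0,0],"delta_rot": [0,0,-10],"hand": 0},
    {"delta_pos": [0,0,0],"delta_rot": [0,0,-10],"hand": 0},
    {"delta_pos": [0,0,0],"delta_rot": [0,0,-10],"hand": 0},
    {"delta_pos": [0,0,0],"delta_rot": [0,0,-10],"hand": 0}
  ]
}}

```text
time_s: 8.75
eef_pos: [0.4714, 0.2163, 0.2294]
tcp_rot: [0.811, 3.035, -0.001]
ft_force: [0.1, 0.1, 0.1]
opening: 0.0426
grip_force: 0.0
```

```bash
python3 - <<'E'
from h import *
st(); im=r.read_camera("scene"); cv2.imwrite("pics/s2.png",cv2.resize(im[130:280,310:510],(800,600),interpolation=cv2.INTER_CUBIC)[:,:,::-1])
for n in("fan_center","fan_strip","filter_center","filter_rib","tab_wing"): print(n,[(np.round(d["centre"],3).tolist(),round(d["conf"],2)) for d in r.landmark_of("scene",n)])
D2=np.diag([-1,1,-1.]); P=fan(4,0,3); to(P,RF@D2)
E
```

```text
t 8.75 pos [0.4714 0.2163 0.2294] R [[-0.867, 0.499, 0.0], [0.499, 0.867, -0.001], [-0.001, -0.001, -1.0]] open 0.0426
fan_center []
fan_strip [([0.602, 0.198, 0.072], 0.68)]
filter_center [([0.552, 0.206, 0.071], 0.83), ([0.344, 0.172, 0.005], 0.8), ([0.198, 0.386, 0.006], 0.69)]
filter_rib [([0.553, 0.208, 0.083], 0.77), ([0.346, 0.174, 0.015], 0.69), ([0.197, 0.388, 0.029], 0.59)]
tab_wing [([0.476, 0.218, 0.087], 0.45)]
shift mm [-74.2  30.2 151.4] then turn deg [ -0.    0.  -21.9] joints [ 0.09  0.75 -1.06  1.86  0.77  1.02 -0.27] F [ 0.  -0.1 -0.5]
```

View pics/s2.png

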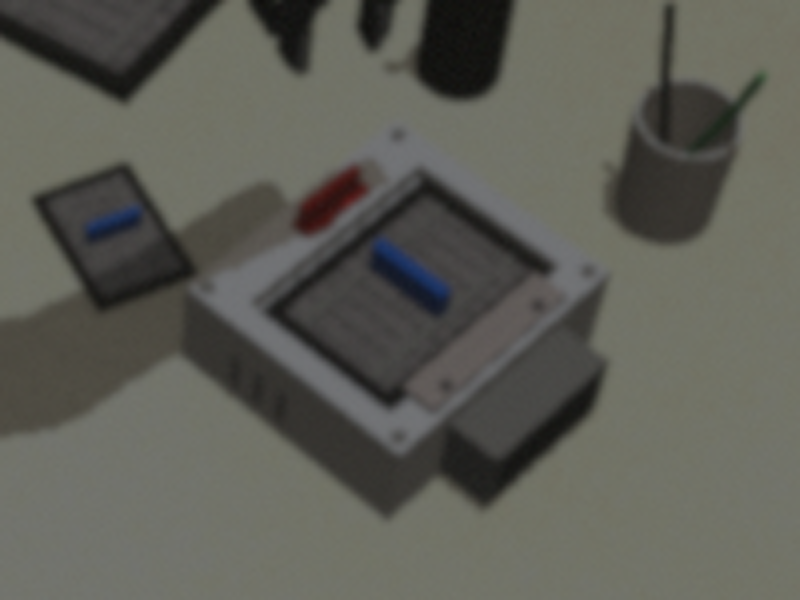

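The tab (crop 335,195) now lies aside along the fan's y. The filter is still in its frame with the gap on the tab side, and the rib is at (410,275). Next I grasp the rib.

Emit:
{"api": "arm_command", "payload": {
  "rows": [
    {"delta_pos": [-37,15,0],"delta_rot": [0,0,0],"hand": 0},
    {"delta_pos": [-37,15,0],"delta_rot": [0,0,0],"hand": 0},
    {"delta_pos": [0,0,30],"delta_rot": [0,0,-8],"hand": 0},
    {"delta_pos": [0,0,35],"delta_rot": [0,0,-7],"hand": 0},
    {"delta_pos": [0,0,35],"delta_rot": [0,0,-7],"hand": 0},
    {"delta_pos": [0,0,25],"delta_rot": [0,0,0],"hand": 0},
    {"delta_pos": [0,0,25],"delta_rot": [0,0,0],"hand": 0},
    {"delta_pos": [0,0,0],"delta_rot": [0,0,0],"hand": -1},
    {"delta_pos": [0,0,0],"delta_rot": [0,0,0],"hand": -1},
    {"delta_pos": [0,0,0],"delta_rot": [0,0,0],"hand": -1},
    {"delta_pos": [0,0,0],"delta_rot": [0,0,0],"hand": -1}
  ],
  "newtons": 50
}}

```text
time_s: 10.42
eef_pos: [0.5512, 0.2054, 0.0802]
tcp_rot: [0.227, 3.132, 0.001]
ft_force: [-1.1, -0.7, 0.9]
opening: 0.0083
grip_force: 52.1
```

```bash
python3 - <<'E'
from h import *
st(); s=r.sense(); P=fan(4,0,4); to(P,RF@np.diag([-1,1,-1.]))
E
```

```text
t 10.43 pos [0.5512 0.2054 0.0802] R [[-0.99, 0.144, 0.001], [0.144, 0.99, 0.0], [-0.001, 0.001, -1.0]] open 0.0083
shift mm [ 0.2 -0.5  1.2] then turn deg [0.  0.1 0.2] joints [ 0.08  1.05 -0.98  1.77  1.07  0.96  0.05] F [-1.1 -0.7  0.9]
```

Emit:
{"api": "arm_command", "payload": {
  "rows": [
    {"delta_pos": [2,0,0],"delta_rot": [0,0,0],"hand": -1},
    {"delta_pos": [2,0,0],"delta_rot": [0,0,0],"hand": -1},
    {"delta_pos": [2,0,0],"delta_rot": [0,0,0],"hand": -1},
    {"delta_pos": [2,0,0],"delta_rot": [0,0,0],"hand": -1},
    {"delta_pos": [1,0,0],"delta_rot": [0,0,0],"hand": -1},
    {"delta_pos": [0,0,0],"delta_rot": [0,0,0],"hand": -1}
  ]
}}

```text
time_s: 11.18
eef_pos: [0.5434, 0.2068, 0.0802]
tcp_rot: [0.228, 3.13, 0.002]
ft_force: [4.2, -0.7, 5.3]
opening: 0.009
grip_force: 52.7
```

```bash
python3 - <<'E'
from h import *
st(); s=r.sense(); P=fan(4,0,4); to(P,RF@np.diag([-1,1,-1.]))
E
```

```text
t 11.18 pos [0.5434 0.2068 0.0802] R [[-0.989, 0.145, 0.003], [0.145, 0.989, 0.001], [-0.003, 0.001, -1.0]] open 0.009
shift mm [-7.8 -0.7  1.2] then turn deg [0.1 0.2 0.2] joints [ 0.07  1.04 -0.98  1.8   1.08  0.95  0.03] F [ 4.2 -0.7  5.3]
```

Emit:
{"api": "arm_command", "payload": {
  "rows": [
    {"delta_pos": [1,0,0],"delta_rot": [0,0,0],"hand": -1},
    {"delta_pos": [1,0,0],"delta_rot": [0,0,0],"hand": -1},
    {"delta_pos": [0,0,0],"delta_rot": [0,0,0],"hand": -1}
  ]
}}

```text
time_s: 11.55
eef_pos: [0.5429, 0.2066, 0.0802]
tcp_rot: [0.23, 3.128, 0.001]
ft_force: [7.4, -0.9, 4.5]
opening: 0.0085
grip_force: 52.5
```

Emit:
{"api": "arm_command", "payload": {
  "rows": [
    {"delta_pos": [0,0,-2],"delta_rot": [0,0,0],"hand": -1},
    {"delta_pos": [0,0,-2],"delta_rot": [0,0,0],"hand": -1},
    {"delta_pos": [0,0,0],"delta_rot": [0,0,0],"hand": -1}
  ]
}}

```text
time_s: 11.92
eef_pos: [0.5426, 0.2061, 0.0827]
tcp_rot: [0.23, 3.129, 0.0]
ft_force: [9.3, 0.0, -5.1]
opening: 0.0087
grip_force: 51.0
```

Emit:
{"api": "arm_command", "payload": {
  "rows": [
    {"delta_pos": [-1,0,-2],"delta_rot": [0,0,0],"hand": -1},
    {"delta_pos": [0,0,-2],"delta_rot": [0,0,0],"hand": -1},
    {"delta_pos": [0,0,-2],"delta_rot": [0,0,0],"hand": -1},
    {"delta_pos": [0,0,0],"delta_rot": [0,0,0],"hand": -1}
  ]
}}

```text
time_s: 12.42
eef_pos: [0.5425, 0.2053, 0.0884]
tcp_rot: [0.23, 3.131, -0.002]
ft_force: [7.1, 0.3, -5.0]
opening: 0.0085
grip_force: 51.2
```

Emit:
{"api": "arm_command", "payload": {
  "rows": [
    {"delta_pos": [0,0,-3],"delta_rot": [0,0,0],"hand": -1},
    {"delta_pos": [0,0,-4],"delta_rot": [0,0,0],"hand": -1},
    {"delta_pos": [0,0,-5],"delta_rot": [0,0,0],"hand": -1},
    {"delta_pos": [0,0,-10],"delta_rot": [0,0,0],"hand": -1},
    {"delta_pos": [0,0,-20],"delta_rot": [0,0,0],"hand": -1},
    {"delta_pos": [0,0,-30],"delta_rot": [0,0,0],"hand": -1},
    {"delta_pos": [0,0,-40],"delta_rot": [0,0,0],"hand": -1},
    {"delta_pos": [0,0,-40],"delta_rot": [0,0,0],"hand": -1},
    {"delta_pos": [0,0,0],"delta_rot": [0,0,0],"hand": -1}
  ]
}}

```text
time_s: 13.55
eef_pos: [0.5417, 0.2088, 0.2458]
tcp_rot: [0.226, 3.128, 0.008]
ft_force: [0.4, -0.2, -2.0]
opening: 0.0084
grip_force: 51.7
```

```bash
cat >> h.py <<'E'
D2=np.diag([-1,1,-1.])
E
python3 - <<'E'
from h import *
st()
c,s=np.cos(np.pi/4),np.sin(np.pi/4)
# lean on -y side: tool z=(0,s,-s)fan, x=-fan x
tz=np.array([0,s,-s]);tx=np.array([-1,0,0]);Rt=np.c_[tx,np.cross(tz,tx),tz]
to(fan(0,-160,100),RF@Rt)
tz=np.array([0,-s,-s]);Rt=np.c_[tx,np.cross(tz,tx),tz]
to(fan(0,160,100),RF@Rt)
E
```

```text
t 13.55 pos [0.5417 0.2088 0.2458] R [[-0.99, 0.143, 0.006], [0.143, 0.99, 0.004], [-0.005, 0.005, -1.0]] open 0.0084
shift mm [  -4.6 -162.9   70. ] then turn deg [-44.7   0.2   0.4] joints [ 0.14  0.83 -1.14  1.67  0.82  1.18  0.22] F [ 0.4 -0.2 -2. ]
shift mm [ -6.  157.1  71.7] then turn deg [45.3  0.4  0.1] joints [ 0.14  0.83 -1.14  1.67  0.82  1.18  0.22] F [ 0.4 -0.2 -2. ]
```

Emit:
{"api": "arm_command", "payload": {
  "rows": [
    {"delta_pos": [-1,-41,0],"delta_rot": [0,0,0],"hand": -1},
    {"delta_pos": [-1,-41,0],"delta_rot": [0,0,0],"hand": -1},
    {"delta_pos": [-1,-41,0],"delta_rot": [0,0,0],"hand": -1},
    {"delta_pos": [-1,-40,0],"delta_rot": [0,0,0],"hand": -1},
    {"delta_pos": [0,0,0],"delta_rot": [-9,0,0],"hand": -1},
    {"delta_pos": [0,0,0],"delta_rot": [-9,0,0],"hand": -1},
    {"delta_pos": [0,0,0],"delta_rot": [-9,0,0],"hand": -1},
    {"delta_pos": [0,0,0],"delta_rot": [-9,0,0],"hand": -1},
    {"delta_pos": [0,0,0],"delta_rot": [-9,0,0],"hand": -1},
    {"delta_pos": [0,0,0],"delta_rot": [0,0,0],"hand": -1}
  ]
}}

```text
time_s: 14.8
eef_pos: [0.5201, 0.0418, 0.2377]
tcp_rot: [0.217, 2.85, 1.179]
ft_force: [-0.7, 0.2, -2.3]
opening: 0.0084
grip_force: 51.7
```

```bash
cat >> h.py <<'E'
def tilt(a,tx=(-1,0,0)):  # tool z = (0,sin a,-cos a) in fan frame
    a=np.radians(a);tz=np.array([0,np.sin(a),-np.cos(a)]);tx=np.array(tx,float);return np.c_[tx,np.cross(tz,tx),tz]
E
python3 - <<'E'
from h import *
st()
to(fan(0,-133.5,68.5-75),RF@tilt(45))
im=r.read_camera("scene"); cv2.imwrite("pics/s3.png",cv2.resize(im[60:360,240:540],(600,600),interpolation=cv2.INTER_CUBIC)[:,:,::-1])
E
```

```text
t 14.8 pos [0.5201 0.0418 0.2377] R [[-0.989, 0.11, 0.1], [0.148, 0.699, 0.699], [0.007, 0.706, -0.708]] open 0.0084
shift mm [ -3.7 -96.6 142.6] then turn deg [-0.1 -0.3 -0.3] joints [ 0.98  1.13 -1.45  1.93  0.58  0.71  0.9 ] F [-0.7  0.2 -2.3]
```

View pics/s3.png

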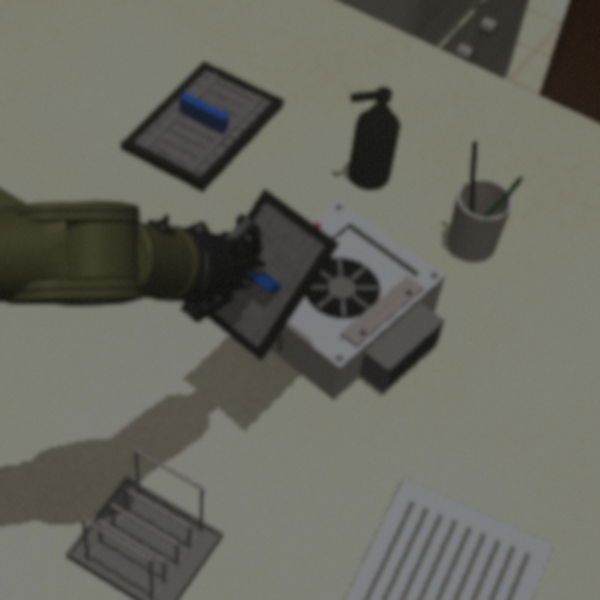

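The picture shows the filter held at 45° beside the fan (265,275), rib outward, and the fan opening empty. Next I set it down leaning on the fan's -y edge.

Emit:
{"api": "arm_command", "payload": {
  "rows": [
    {"delta_pos": [-1,-33,0],"delta_rot": [0,0,0],"hand": -1},
    {"delta_pos": [-1,-33,0],"delta_rot": [0,0,0],"hand": -1},
    {"delta_pos": [-2,-31,0],"delta_rot": [0,0,0],"hand": -1},
    {"delta_pos": [0,0,35],"delta_rot": [0,0,0],"hand": -1},
    {"delta_pos": [0,0,35],"delta_rot": [0,0,0],"hand": -1},
    {"delta_pos": [0,0,30],"delta_rot": [0,0,0],"hand": -1},
    {"delta_pos": [0,0,15],"delta_rot": [0,0,0],"hand": -1},
    {"delta_pos": [0,0,10],"delta_rot": [0,0,0],"hand": -1},
    {"delta_pos": [0,0,0],"delta_rot": [0,0,0],"hand": -1}
  ]
}}

```text
time_s: 15.98
eef_pos: [0.5284, 0.064, 0.0847]
tcp_rot: [0.204, 2.845, 1.177]
ft_force: [0.0, 0.1, -1.3]
opening: 0.009
grip_force: 51.7
```

```bash
python3 - <<'E'
from h import *
st()
to(fan(0,-133.5,68.5-75),RF@tilt(45))
E
```

```text
t 15.97 pos [0.5284 0.064  0.0847] R [[-0.99, 0.101, 0.102], [0.143, 0.701, 0.699], [-0.001, 0.706, -0.708]] open 0.009
shift mm [ 2.5 -4.9 18. ] then turn deg [-0.1 -0.2  0.2] joints [ 0.86  1.31 -1.19  1.98  0.82  0.46  0.87] F [ 0.   0.1 -1.3]
```

Emit:
{"api": "arm_command", "payload": {
  "rows": [
    {"delta_pos": [2,-4,0],"delta_rot": [0,0,0],"hand": -1},
    {"delta_pos": [0,0,4],"delta_rot": [0,0,0],"hand": -1},
    {"delta_pos": [0,0,4],"delta_rot": [0,0,0],"hand": -1},
    {"delta_pos": [0,0,3],"delta_rot": [0,0,0],"hand": -1},
    {"delta_pos": [0,0,2],"delta_rot": [0,0,0],"hand": -1},
    {"delta_pos": [0,0,0],"delta_rot": [0,0,0],"hand": -1}
  ]
}}

```text
time_s: 16.73
eef_pos: [0.527, 0.0705, 0.0722]
tcp_rot: [0.206, 2.845, 1.178]
ft_force: [0.3, 1.2, -2.5]
opening: 0.0084
grip_force: 51.8
```

Emit:
{"api": "arm_command", "payload": {
  "rows": [
    {"delta_pos": [0,0,2],"delta_rot": [0,0,0],"hand": -1},
    {"delta_pos": [0,0,2],"delta_rot": [0,0,0],"hand": -1},
    {"delta_pos": [0,0,0],"delta_rot": [0,0,0],"hand": -1}
  ]
}}

```text
time_s: 17.1
eef_pos: [0.5274, 0.0732, 0.0694]
tcp_rot: [0.206, 2.845, 1.178]
ft_force: [0.3, 0.1, -1.4]
opening: 0.0087
grip_force: 51.8
```

Emit:
{"api": "arm_command", "payload": {
  "rows": [
    {"delta_pos": [0,0,1],"delta_rot": [0,0,0],"hand": -1},
    {"delta_pos": [0,0,1],"delta_rot": [0,0,0],"hand": -1},
    {"delta_pos": [0,0,0],"delta_rot": [0,0,0],"hand": -1}
  ]
}}

```text
time_s: 17.48
eef_pos: [0.5278, 0.0744, 0.0684]
tcp_rot: [0.206, 2.845, 1.178]
ft_force: [-1.0, -2.6, 3.7]
opening: 0.0086
grip_force: 52.4
```

Emit:
{"api": "arm_command", "payload": {
  "rows": [
    {"delta_pos": [0,-1,0],"delta_rot": [0,0,0],"hand": -1},
    {"delta_pos": [0,-1,0],"delta_rot": [0,0,0],"hand": -1},
    {"delta_pos": [0,0,0],"delta_rot": [0,0,0],"hand": -1}
  ]
}}

```text
time_s: 17.85
eef_pos: [0.5277, 0.0743, 0.0683]
tcp_rot: [0.204, 2.842, 1.182]
ft_force: [-1.9, -1.7, 5.7]
opening: 0.0083
grip_force: 52.8
```

Emit:
{"api": "arm_command", "payload": {
  "rows": [
    {"delta_pos": [0,0,0],"delta_rot": [0,0,0],"hand": -0.5},
    {"delta_pos": [0,0,0],"delta_rot": [0,0,0],"hand": -0.4},
    {"delta_pos": [0,0,0],"delta_rot": [0,0,0],"hand": -0.4},
    {"delta_pos": [0,0,-10],"delta_rot": [0,0,0],"hand": -0.4},
    {"delta_pos": [0,0,-30],"delta_rot": [0,0,0],"hand": -0.4},
    {"delta_pos": [0,0,-40],"delta_rot": [0,0,0],"hand": -0.4},
    {"delta_pos": [0,25,-30],"delta_rot": [0,0,0],"hand": -0.4},
    {"delta_pos": [0,25,-30],"delta_rot": [0,0,0],"hand": -0.4},
    {"delta_pos": [0,25,-25],"delta_rot": [0,0,0],"hand": -0.4},
    {"delta_pos": [0,0,0],"delta_rot": [0,0,0],"hand": -0.4}
  ]
}}

```text
time_s: 19.1
eef_pos: [0.5195, 0.01, 0.2396]
tcp_rot: [0.204, 2.84, 1.176]
ft_force: [0.6, -0.3, -0.3]
opening: 0.0259
grip_force: 0.0
```

```bash
python3 - <<'E'
from h import *
st()
s=np.sqrt(.5)
e=(0,-62-5*s,113-75+5*s) # top end mid approx
u=np.array([0,s,s]); 
to(fan(*(np.array(e)+100*u)),RF@tilt(-45))
im=r.read_camera("scene"); cv2.imwrite("pics/s4.png",cv2.resize(im[60:360,240:540],(600,600),interpolation=cv2.INTER_CUBIC)[:,:,::-1])
for c in("scene","top"):
    if c=="top": r.read_camera("top")
    for n in("filter_center","filter_rib"): print(n,[(np.round(d["centre"],3).tolist(),round(d["conf"],2)) for d in r.landmark_of(c,n)])
print("expected centre",fan(0,-125,-15),"rib",fan(0,-125-17*s,-15+17*s))
E
```

```text
t 19.1 pos [0.5195 0.01   0.2396] R [[-0.989, 0.099, 0.106], [0.145, 0.7, 0.699], [-0.006, 0.707, -0.707]] open 0.0259
shift mm [  1.4 106.3 180.3] then turn deg [90.   0.4  0.2] joints [ 1.03  1.14 -1.44  1.9   0.53  0.76  0.99] F [ 0.6 -0.3 -0.3]
filter_center [([0.2, 0.387, 0.005], 0.89), ([0.531, 0.086, 0.067], 0.76), ([0.34, 0.174, 0.005], 0.71)]
filter_rib [([0.2, 0.389, 0.032], 0.93), ([0.527, 0.071, 0.068], 0.57), ([0.342, 0.171, 0.018], 0.55)]
filter_center [([0.533, 0.08, 0.063], 0.8), ([0.196, 0.383, 0.011], 0.77), ([0.342, 0.174, -0.001], 0.75)]
filter_rib [([0.195, 0.382, 0.027], 0.95), ([0.342, 0.172, 0.015], 0.76), ([0.545, -0.466, -0.0], 0.64), ([0.526, 0.072, 0.07], 0.59)]
expected centre [0.52852382 0.08187302 0.06      ] rib [0.52674703 0.06998424 0.07202082]
```

View pics/s4.png

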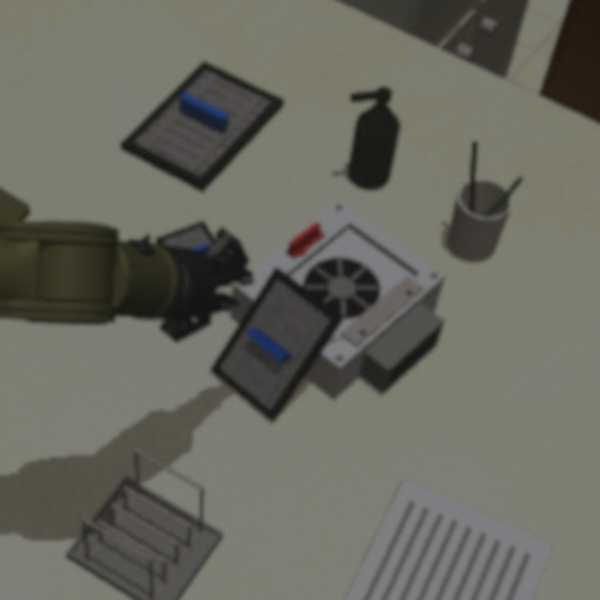

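The filter leans on the fan's side at (275,345), rib out, its upper edge free at (310,295), and the tab is still aside. I now swing the tool round to the fan side to take the top edge.

Emit:
{"api": "arm_command", "payload": {
  "rows": [
    {"delta_pos": [0,0,0],"delta_rot": [9,0,0],"hand": -0.2},
    {"delta_pos": [0,0,0],"delta_rot": [9,0,0],"hand": -0.2},
    {"delta_pos": [0,0,0],"delta_rot": [9,0,0],"hand": -0.2},
    {"delta_pos": [0,0,0],"delta_rot": [9,0,0],"hand": -0.2},
    {"delta_pos": [0,0,0],"delta_rot": [9,0,0],"hand": -0.2},
    {"delta_pos": [0,48,0],"delta_rot": [0,0,0],"hand": -0.2},
    {"delta_pos": [0,48,0],"delta_rot": [0,0,0],"hand": -0.2},
    {"delta_pos": [0,48,0],"delta_rot": [0,0,0],"hand": -0.2},
    {"delta_pos": [0,48,0],"delta_rot": [0,0,0],"hand": -0.2},
    {"delta_pos": [0,0,0],"delta_rot": [9,0,0],"hand": -0.2},
    {"delta_pos": [0,0,0],"delta_rot": [9,0,0],"hand": -0.2},
    {"delta_pos": [0,0,0],"delta_rot": [9,0,0],"hand": -0.2}
  ]
}}

```text
time_s: 20.9
eef_pos: [0.5458, 0.2006, 0.2361]
tcp_rot: [-0.217, -3.012, 0.731]
ft_force: [1.1, -0.1, -1.0]
opening: 0.0341
grip_force: 0.0
```

Emit:
{"api": "arm_command", "payload": {
  "rows": [
    {"delta_pos": [0,0,0],"delta_rot": [9,0,0],"hand": -0.2},
    {"delta_pos": [0,0,0],"delta_rot": [9,0,0],"hand": -0.2},
    {"delta_pos": [0,0,0],"delta_rot": [0,0,0],"hand": -0.2}
  ]
}}

```text
time_s: 21.28
eef_pos: [0.5443, 0.2026, 0.233]
tcp_rot: [-0.196, -2.842, 1.179]
ft_force: [-0.2, -0.4, 1.0]
opening: 0.0345
grip_force: 0.0
```

```bash
python3 - <<'E'
from h import *
st()
s=np.sqrt(.5)
u=np.array([0,s,s]); e=np.array([0,-125,-15])+80*u
print("end",fan(*e))
to(fan(*(e+60*u)),RF@tilt(-45))
to(fan(*(e-24*u)),RF@tilt(-45))
E
```

```text
t 21.27 pos [0.5443 0.2026 0.233 ] R [[-0.99, 0.095, -0.102], [0.139, 0.7, -0.701], [0.005, -0.708, -0.706]] open 0.0345
end [0.53688519 0.1378202  0.11656854]
shift mm [-2.4 36.3 68.3] then turn deg [-0.1  0.1  0.5] joints [-0.42  1.   -0.65  1.29  0.82  1.82  0.25] F [-0.2 -0.4  1. ]
shift mm [ -2.2  36.4 152.3] then turn deg [-0.1  0.1  0.5] joints [-0.42  1.   -0.65  1.29  0.82  1.82  0.25] F [-0.2 -0.4  1. ]
```

Emit:
{"api": "arm_command", "payload": {
  "rows": [
    {"delta_pos": [-1,18,0],"delta_rot": [0,0,0],"hand": -0.4},
    {"delta_pos": [-1,18,0],"delta_rot": [0,0,0],"hand": -0.4},
    {"delta_pos": [0,0,35],"delta_rot": [0,0,0],"hand": -0.4},
    {"delta_pos": [0,0,35],"delta_rot": [0,0,0],"hand": -0.4},
    {"delta_pos": [0,0,0],"delta_rot": [0,0,0],"hand": -0.4}
  ]
}}

```text
time_s: 21.9
eef_pos: [0.5446, 0.173, 0.1603]
tcp_rot: [-0.209, -2.84, 1.182]
ft_force: [1.2, -0.1, 0.3]
opening: 0.0255
grip_force: 0.0
```

```bash
python3 - <<'E'
from h import *
st()
s=np.sqrt(.5)
u=np.array([0,s,s]); e=np.array([0,-125,-15])+80*u
to(fan(*(e-22*u)),RF@tilt(-45))
im=r.read_camera("scene"); cv2.imwrite("pics/s5.png",cv2.resize(im[150:270,320:480],(800,600),interpolation=cv2.INTER_CUBIC)[:,:,::-1])
E
```

```text
t 21.9 pos [0.5446 0.173  0.1603] R [[-0.989, 0.102, -0.105], [0.147, 0.697, -0.702], [0.002, -0.71, -0.705]] open 0.0255
shift mm [ 2.3  5.8 78.3] then turn deg [-0.2 -0.   0.1] joints [-0.39  1.07 -0.63  1.38  0.87  1.7   0.18] F [ 1.2 -0.1  0.3]
```

View pics/s5.png

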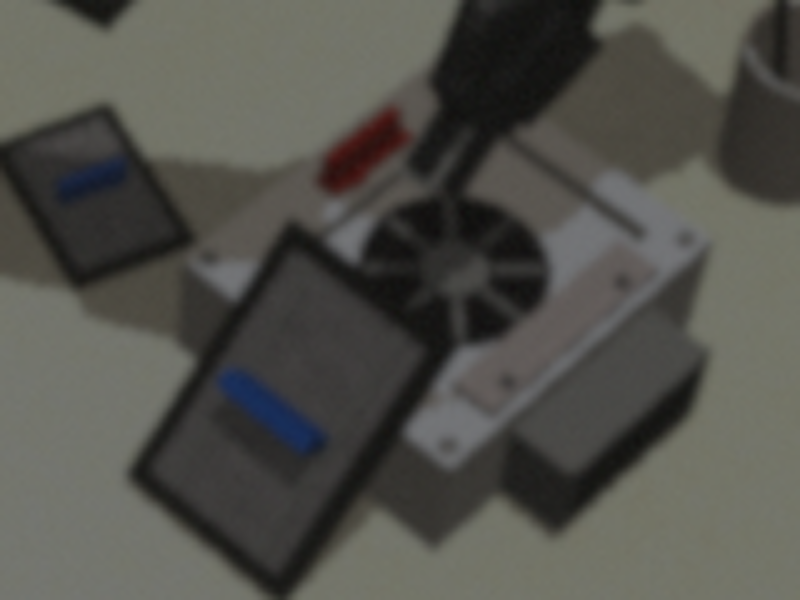

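The fingers at (445,165) are in line with the filter's top edge (370,285), and the tab (365,150) is clear. I advance to grasp.

Emit:
{"api": "arm_command", "payload": {
  "rows": [
    {"delta_pos": [2,6,0],"delta_rot": [0,0,0],"hand": -0.4},
    {"delta_pos": [0,0,25],"delta_rot": [0,0,0],"hand": -0.4},
    {"delta_pos": [0,0,20],"delta_rot": [0,0,0],"hand": -0.4},
    {"delta_pos": [0,0,0],"delta_rot": [0,0,0],"hand": -0.4}
  ]
}}

```text
time_s: 22.45
eef_pos: [0.5384, 0.148, 0.1248]
tcp_rot: [-0.207, -2.843, 1.181]
ft_force: [-0.1, 0.6, 0.1]
opening: 0.0255
grip_force: 0.0
```

```bash
python3 - <<'E'
from h import *
s=np.sqrt(.5)
u=np.array([0,s,s]); e=np.array([0,-125,-15])+80*u
to(fan(*(e-22*u)),RF@tilt(-45))
E
```

```text
shift mm [ 0.1 -1.4 35.1] then turn deg [-0.1  0.1  0.2] joints [-0.35  1.1  -0.62  1.46  0.9   1.62  0.13] F [-0.1  0.6  0.1]
```

Emit:
{"api": "arm_command", "payload": {
  "rows": [
    {"delta_pos": [0,-1,10],"delta_rot": [0,0,0],"hand": -0.4},
    {"delta_pos": [0,0,10],"delta_rot": [0,0,0],"hand": -0.4},
    {"delta_pos": [0,0,8],"delta_rot": [0,0,0],"hand": -0.4},
    {"delta_pos": [0,0,5],"delta_rot": [0,0,0],"hand": -0.4},
    {"delta_pos": [0,0,0],"delta_rot": [0,0,0],"hand": -0.4}
  ]
}}

```text
time_s: 23.08
eef_pos: [0.535, 0.1248, 0.1025]
tcp_rot: [-0.206, -2.844, 1.179]
ft_force: [0.1, 0.9, -0.2]
opening: 0.0259
grip_force: 0.0
```

Emit:
{"api": "arm_command", "payload": {
  "rows": [
    {"delta_pos": [0,0,0],"delta_rot": [0,0,0],"hand": -1},
    {"delta_pos": [0,0,0],"delta_rot": [0,0,0],"hand": -1},
    {"delta_pos": [0,0,0],"delta_rot": [0,0,0],"hand": -1},
    {"delta_pos": [0,0,0],"delta_rot": [0,0,0],"hand": -1}
  ],
  "newtons": 60
}}

```text
time_s: 23.58
eef_pos: [0.5351, 0.1255, 0.1029]
tcp_rot: [-0.206, -2.845, 1.178]
ft_force: [-0.2, 0.6, 1.7]
opening: 0.0085
grip_force: 62.5
```

Emit:
{"api": "arm_command", "payload": {
  "rows": [
    {"delta_pos": [0,-7,-3],"delta_rot": [0,0,0],"hand": -1},
    {"delta_pos": [0,-21,-21],"delta_rot": [0,0,0],"hand": -1},
    {"delta_pos": [0,-28,-28],"delta_rot": [0,0,0],"hand": -1},
    {"delta_pos": [0,-28,-28],"delta_rot": [0,0,0],"hand": -1},
    {"delta_pos": [0,-28,-28],"delta_rot": [0,0,0],"hand": -1},
    {"delta_pos": [0,-20,-20],"delta_rot": [0,0,0],"hand": -1},
    {"delta_pos": [0,0,0],"delta_rot": [-9,0,0],"hand": -1},
    {"delta_pos": [0,0,0],"delta_rot": [-9,0,0],"hand": -1},
    {"delta_pos": [0,0,0],"delta_rot": [-9,0,0],"hand": -1},
    {"delta_pos": [0,0,0],"delta_rot": [-9,0,0],"hand": -1},
    {"delta_pos": [0,0,0],"delta_rot": [-9,0,0],"hand": -1},
    {"delta_pos": [0,0,0],"delta_rot": [0,0,0],"hand": -1}
  ]
}}

```text
time_s: 25.08
eef_pos: [0.5346, 0.117, 0.2861]
tcp_rot: [-0.238, -3.132, 0.008]
ft_force: [-0.1, -0.5, -1.7]
opening: 0.0086
grip_force: 62.1
```

```bash
python3 - <<'E'
from h import *
st()
to(rack(0,13,270),RR@D2)
E
```

```text
t 25.07 pos [0.5346 0.117  0.2861] R [[-0.989, 0.151, -0.001], [0.151, 0.988, -0.005], [0.001, -0.005, -1.0]] open 0.0086
shift mm [ -69.  -318.2   10.6] then turn deg [ -0.3  -0.1 -12.2] joints [ 0.26  0.67 -0.99  1.71  0.62  1.11  0.5 ] F [-0.1 -0.5 -1.7]
```

Emit:
{"api": "arm_command", "payload": {
  "rows": [
    {"delta_pos": [-9,-40,0],"delta_rot": [0,0,0],"hand": -1},
    {"delta_pos": [-9,-40,0],"delta_rot": [0,0,0],"hand": -1},
    {"delta_pos": [-9,-40,0],"delta_rot": [0,0,0],"hand": -1},
    {"delta_pos": [-9,-40,0],"delta_rot": [0,0,0],"hand": -1},
    {"delta_pos": [-9,-40,0],"delta_rot": [0,0,0],"hand": -1},
    {"delta_pos": [-8,-40,0],"delta_rot": [0,0,0],"hand": -1},
    {"delta_pos": [-8,-39,0],"delta_rot": [0,0,0],"hand": -1},
    {"delta_pos": [-8,-39,0],"delta_rot": [0,0,0],"hand": -1},
    {"delta_pos": [0,0,0],"delta_rot": [0,0,-6],"hand": -1},
    {"delta_pos": [0,0,0],"delta_rot": [0,0,-6],"hand": -1},
    {"delta_pos": [0,0,0],"delta_rot": [0,0,0],"hand": -1}
  ]
}}

```text
time_s: 26.45
eef_pos: [0.5576, -0.2003, 0.2862]
tcp_rot: [0.105, -3.138, 0.001]
ft_force: [-0.5, -0.6, -1.4]
opening: 0.0084
grip_force: 62.1
```

```bash
python3 - <<'E'
from h import *
st()
to(rack(0,13,270),RR@D2)
for c in("scene","top"):
    im=r.read_camera(c)
    for n in("filter_center","filter_rib","rack_center"): print(n,[(np.round(d["centre"],3).tolist(),round(d["conf"],2)) for d in r.landmark_of(c,n)])
    if c=="scene": cv2.imwrite("pics/s6.png",cv2.resize(im[210:390,210:390],(600,600),interpolation=cv2.INTER_CUBIC)[:,:,::-1])
E
```

```text
t 26.45 pos [ 0.5576 -0.2003  0.2862] R [[-0.998, -0.067, -0.002], [-0.067, 0.998, -0.0], [0.002, -0.0, -1.0]] open 0.0084
shift mm [ 3.4 -7.5  9.2] then turn deg [-0.  -0.1  0.3] joints [ 0.82  0.77 -1.07  1.57  0.7   1.23  1.26] F [-0.5 -0.6 -1.4]
filter_center [([0.343, 0.175, 0.004], 0.92), ([0.202, 0.385, 0.006], 0.87), ([0.559, -0.198, 0.23], 0.71)]
filter_rib [([0.561, -0.215, 0.221], 0.94), ([0.2, 0.387, 0.031], 0.69), ([0.344, 0.172, 0.017], 0.59)]
rack_center [([0.556, -0.221, 0.007], 0.59)]
filter_center [([0.342, 0.173, 0.001], 0.9), ([0.562, -0.202, 0.224], 0.71), ([0.199, 0.385, 0.008], 0.61)]
filter_rib [([0.557, -0.218, 0.226], 0.95), ([0.342, 0.17, 0.015], 0.73), ([0.198, 0.384, 0.028], 0.71)]
rack_center [([0.556, -0.218, 0.006], 0.76)]
```

View pics/s6.png

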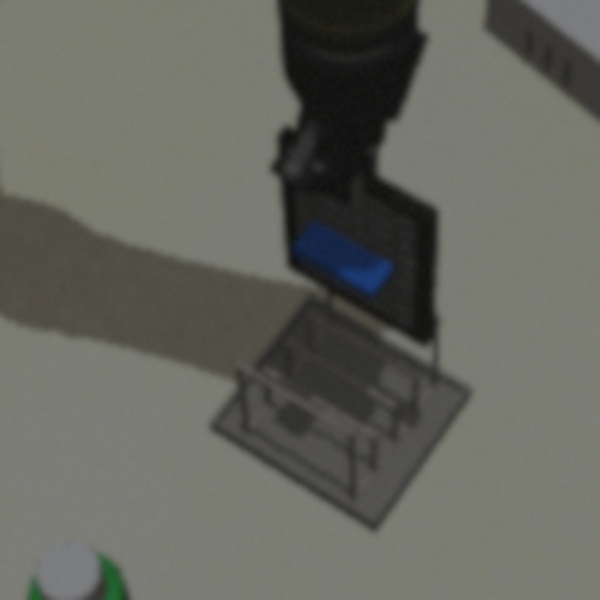

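The filter hangs upright above the rack at crop (360,250), rib towards -y. I check the hoop model with an overlay on the unobstructed first pictures.

```bash
python3 - <<'E'
from h import *
out=[]
for c,(x,y) in(("scene",(270,280)),("top",(345,155))):
    im=cv2.imread(f"pics/{c}0.png"); k=5;cr=cv2.resize(im[y:y+80,x:x+80] if c=="top" else im[y:y+90,x:x+90],None,fx=k if c=="top" else 400/90,fy=k if c=="top" else 400/90,interpolation=cv2.INTER_CUBIC); k=k if c=="top" else 400/90
    for hy in(-52,-26,0,26,52):
        h=114 if abs(hy)>50 else 64
        q=proj(c,[rack(sx*43,hy,z-7) for sx,z in((-1,10),(-1,h-2),(1,h-2),(1,10))])
        cv2.polylines(cr,[np.round((q-[x,y]+.5)*k).astype(int)],False,(0,0,255),1)
    out.append(cr)
cv2.imwrite("pics/ov.png",np.hstack(out))
E
```

```text
(no output)
```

View pics/ov.png

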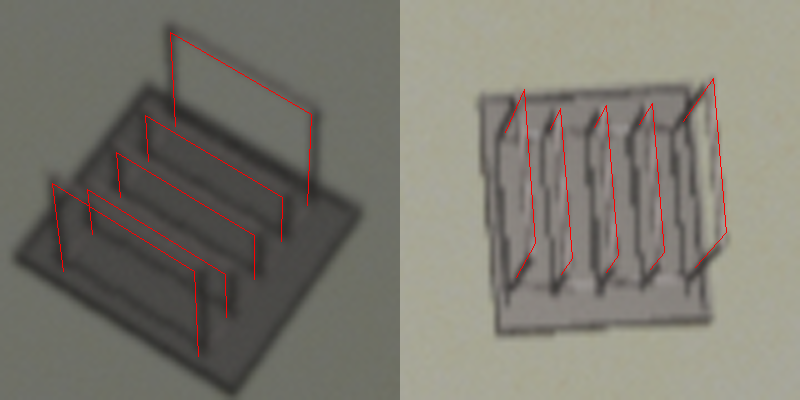

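The modelled hoops lie within about 2 mm of the wires in both views, so slot y=+13 is good. I lower the filter.

Emit:
{"api": "arm_command", "payload": {
  "rows": [
    {"delta_pos": [3,-7,0],"delta_rot": [0,0,0],"hand": -1},
    {"delta_pos": [0,0,25],"delta_rot": [0,0,0],"hand": -1},
    {"delta_pos": [0,0,25],"delta_rot": [0,0,0],"hand": -1},
    {"delta_pos": [0,0,20],"delta_rot": [0,0,0],"hand": -1},
    {"delta_pos": [0,0,0],"delta_rot": [0,0,0],"hand": -1}
  ]
}}

```text
time_s: 27.48
eef_pos: [0.5535, -0.2099, 0.215]
tcp_rot: [0.101, -3.137, -0.001]
ft_force: [-0.3, -0.3, -0.9]
opening: 0.0085
grip_force: 62.0
```

```bash
python3 - <<'E'
from h import *
st()
to(rack(0,14,139),RR@D2)
for c in("scene","top"):
    im=r.read_camera(c)
    for n in("filter_center","filter_rib"): print(n,[(np.round(RR.T@(np.array(d["centre"])-RC),3).tolist(),round(d["conf"],2)) for d in r.landmark_of(c,n) if abs(d["centre"][1]+.2)<.1])
E
```

```text
t 27.48 pos [ 0.5535 -0.2099  0.215 ] R [[-0.998, -0.064, -0.003], [-0.064, 0.998, 0.0], [0.003, 0.0, -1.0]] open 0.0085
shift mm [-1.6  2.8 69. ] then turn deg [ 0.  -0.2  0.2] joints [ 0.81  0.84 -1.02  1.66  0.79  1.11  1.2 ] F [-0.3 -0.3 -0.9]
filter_center []
filter_rib [([0.003, -0.007, 0.142], 0.62)]
filter_center [([0.005, 0.009, 0.149], 0.57)]
filter_rib [([0.0, -0.006, 0.15], 0.63)]
```

Emit:
{"api": "arm_command", "payload": {
  "rows": [
    {"delta_pos": [-1,3,0],"delta_rot": [0,0,0],"hand": -1},
    {"delta_pos": [0,0,8],"delta_rot": [0,0,0],"hand": -1},
    {"delta_pos": [0,0,8],"delta_rot": [0,0,0],"hand": -1},
    {"delta_pos": [0,0,8],"delta_rot": [0,0,0],"hand": -1},
    {"delta_pos": [0,0,8],"delta_rot": [0,0,0],"hand": -1},
    {"delta_pos": [0,0,0],"delta_rot": [0,0,0],"hand": -1}
  ]
}}

```text
time_s: 28.52
eef_pos: [0.5548, -0.2063, 0.1836]
tcp_rot: [0.102, -3.138, -0.0]
ft_force: [0.5, -0.4, -1.9]
opening: 0.0084
grip_force: 62.1
```

Emit:
{"api": "arm_command", "payload": {
  "rows": [
    {"delta_pos": [0,-1,8],"delta_rot": [0,0,0],"hand": -1},
    {"delta_pos": [0,0,8],"delta_rot": [0,0,0],"hand": -1},
    {"delta_pos": [0,0,8],"delta_rot": [0,0,0],"hand": -1},
    {"delta_pos": [0,0,6],"delta_rot": [0,0,0],"hand": -1},
    {"delta_pos": [0,0,3],"delta_rot": [0,0,0],"hand": -1},
    {"delta_pos": [0,0,0],"delta_rot": [0,0,0],"hand": -1}
  ]
}}

```text
time_s: 29.28
eef_pos: [0.5554, -0.2073, 0.1514]
tcp_rot: [0.102, -3.14, -0.0]
ft_force: [0.5, -0.3, -1.3]
opening: 0.0082
grip_force: 62.1
```

Emit:
{"api": "arm_command", "payload": {
  "rows": [
    {"delta_pos": [0,0,2],"delta_rot": [0,0,0],"hand": -1},
    {"delta_pos": [0,0,2],"delta_rot": [0,0,0],"hand": -1},
    {"delta_pos": [0,0,2],"delta_rot": [0,0,0],"hand": -1},
    {"delta_pos": [0,0,0],"delta_rot": [0,0,0],"hand": -1}
  ]
}}

```text
time_s: 29.78
eef_pos: [0.5558, -0.2071, 0.1485]
tcp_rot: [-0.102, 3.139, -0.003]
ft_force: [-6.4, -0.3, 17.2]
opening: 0.0086
grip_force: 64.9
```

Emit:
{"api": "arm_command", "payload": {
  "rows": [
    {"delta_pos": [0,0,-2],"delta_rot": [0,0,0],"hand": -1},
    {"delta_pos": [0,0,0],"delta_rot": [0,0,0],"hand": -0.6},
    {"delta_pos": [0,0,0],"delta_rot": [0,0,0],"hand": -0.4},
    {"delta_pos": [0,0,0],"delta_rot": [0,0,0],"hand": -0.4},
    {"delta_pos": [0,0,-10],"delta_rot": [0,0,0],"hand": -0.4},
    {"delta_pos": [0,0,-30],"delta_rot": [0,0,0],"hand": -0.4},
    {"delta_pos": [0,0,-40],"delta_rot": [0,0,0],"hand": -0.4},
    {"delta_pos": [40,0,-40],"delta_rot": [0,0,0],"hand": -0.4},
    {"delta_pos": [40,0,-20],"delta_rot": [0,0,0],"hand": -0.4},
    {"delta_pos": [40,0,0],"delta_rot": [0,0,0],"hand": -0.4},
    {"delta_pos": [0,0,0],"delta_rot": [0,0,0],"hand": -0.4}
  ]
}}

```text
time_s: 31.15
eef_pos: [0.433, -0.2159, 0.2881]
tcp_rot: [0.1, -3.138, 0.004]
ft_force: [0.4, -0.6, -0.2]
opening: 0.0254
grip_force: 0.0
```

```bash
python3 - <<'E'
from h import *
st()
for c in("scene","top"):
    im=r.read_camera(c)
    for n in("filter_center","filter_rib"): print(n,[(np.round(RR.T@(np.array(d["centre"])-RC),3).tolist(),round(d["conf"],2)) for d in r.landmark_of(c,n) if abs(d["centre"][1]+.2)<.1])
    if c=="scene": cv2.imwrite("pics/s7.png",cv2.resize(im[130:380,240:490],(600,600),interpolation=cv2.INTER_CUBIC)[:,:,::-1])
E
```

```text
t 31.15 pos [ 0.433  -0.2159  0.2881] R [[-0.998, -0.064, -0.002], [-0.064, 0.998, -0.003], [0.002, -0.003, -1.0]] open 0.0254
filter_center [([0.002, 0.014, 0.084], 0.82)]
filter_rib [([0.002, -0.003, 0.075], 0.63)]
filter_center [([0.007, 0.011, 0.081], 0.82)]
filter_rib [([-0.002, -0.007, 0.078], 0.75)]
```

View pics/s7.png

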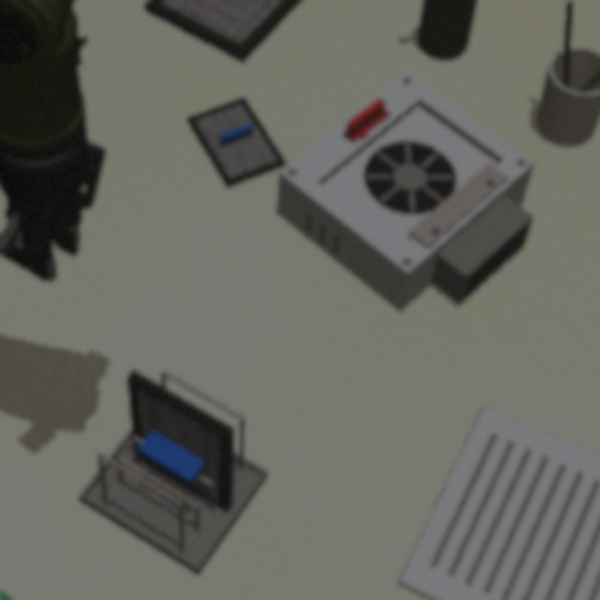

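The filter stands upright in the slot at (180,440), the tab at (365,120) is aside, and the gripper is clear. I hand the job in.

```bash
python3 -c "
from rig import r
print(r.finish_job())"
```

```text
the job is handed in; nothing more can be done
None
```

The job is handed in at about 31 s: the filter stands upright in the rack slot at y = +13 mm, the tab is turned aside, and neither the bottles nor the tumbler was touched; the judge's verdict was not shown.

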